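# Pin the hold-down bar over the glue-up

## Task

Swing the raised wooden hold-down bar fully down between the two ears of its steel fork, then lock it there with the square-headed wooden pin from the slotted rack: the pin must go through both ears and the bar until its head is fully home against the fork. Fingers can reach only the pin's tip end in the rack, so it will have to be put down and taken again nearer the head. Leave everything else on the bench where it is, and let go at the end.

Things in the scene. Friction and masses are not known exactly. Their poses are not given: they have to be found in the camera images.
- pin: dark hardwood pin, 90 g: round shank 18 mm thick, 100 mm long, last 14 mm tapering to 9 mm; square head 34 x 34 mm, 40 mm long. Origin on the axis at the shoulder (shank meets head); x points along the shank to the tip, head from x = -40 to 0 mm. Starts level in the rack's groove. On the bench it lies on head and tip, about 5 degrees off level, and does not roll.
- pin_mid (a point): point on the pin's axis, 32 mm from the shoulder towards the tip; it coincides with fork when the pin is fully home
- rack: fixed pale wooden block 110 x 68 mm, 84 mm high; one deep groove along its x axis, 40 mm wide, open at the top and +x end. Origin on the bench under the stowed pin's shoulder; spans x = -55 to 55 mm. Pin axis 47 mm up; the pin's last 45 mm stick out beyond the +x face; walls stand 20 mm above its head and leave no room for fingers. Lift the pin straight up.
- fixture: fixed plywood plank (90 mm wide, 20 thick, x = -35 to 265 mm) with a steel fork, the boards being glued (x = 70 to 160 mm, top 51 mm up) and the bar's hinge (x = 220 mm, z = 75 mm). Origin on the bench below the fork's hole; x points along the plank from fork to hinge, y along the axis of the fork's holes, z up.
- fork (a point): centre of the fork on its hole axis, 75 mm above the bench; axes as fixture. Two upright ears, plates 14 mm thick, 50 mm wide in x, top 100 mm above the bench, outer faces at y = +32 and -32 mm, inner at +18 and -18 mm, each with a round 20.5 mm hole along y. The pin may go in from either side.
- lug (a point): centre of the cross hole (21 mm, along y) in the free end of the hold-down bar; the bar is 30 mm wide, 44 mm high (22 mm above and below this point) and ends 25 mm beyond it. Coincides with fork when the bar is fully down.
- bar (a joint): angle of the hold-down bar about its hinge, rad: 0 is fully down on its stop, lug hole in line with the fork holes; larger is raised. Stiff hinge: it stays where it is left; a push of a few newtons down on its free end lowers it.
- tumbler: glass tumbler, 72 mm wide, 105 mm high, origin under its centre; leave alone
- yellow_block: yellow plastic block 90 x 60 x 35 mm, origin under its centre; leave alone
- sanding_block: wooden sanding block 110 x 60 x 33 mm with a cork sole, origin under its centre; leave alone
- glue: white glue bottle, 60 mm wide, 150 mm high, origin under its centre; leave alone
- offcut: dark wood offcut 130 x 45 x 19 mm, origin under its centre; leave alone
- screwdriver: screwdriver lying on the bench between the robot and the work, handle to its -x; leave alone
- loose_clamp: small F-clamp lying flat, 240 x 90 mm, about 25 mm high, origin under the middle of its bar; leave alone
Not all that is in view belongs to the job. What is shaped like the pin but green is not meant.

How it is judged (in metres and radians):
On the way, in this order (a step that is already met when the one before it is completed fails the run):
1. the bar is swung fully down into the fork (value of joint bar below 0.03 rad), for 0.2 s.
2. the pin is through both ears and the bar, its head home (y of pin_mid in the frame of fork between -0.004 and 0.004 m and distance between pin_mid and fork below 0.008 m and angle between the x axis of pin and the y axis of fork, either way round below 0.1 rad), for 0.2 s.
At the end, for the whole second after the job is handed in: The bar is down (within 0.03 rad), the pin runs along the fork's hole axis (within 0.1 rad and 8 mm) through both ears and the bar with its head within 4 mm of the ear, at rest and released (all of step 2 and distance between lug and fork below 0.008 m and value of joint bar below 0.03 rad and linear speed of pin below 0.02 m/s); the robot touches nothing.
It fails at once if the glass tumbler is moved more than 30 mm or tipped (distance of tumbler from where it was at the start of the episode above 0.03 m or angle between tumbler's own z axis and vertical above 0.3 rad).
It fails at once if another bystander is moved more than 40 mm (distance of any of yellow_block, sanding_block, glue, offcut, screwdriver, loose_clamp from where it was at the start of the episode above 0.04 m).
It also fails if it takes over 54 s, if anything falls off the work surface, if the arm or the gripper's body presses on something with over 40 N, if the wrist force passes 120 N, or if a joint passes its speed limit or range.

## Robot

A 6-joint arm with a two-finger parallel gripper is mounted at the origin on the work surface. World frame = base frame: x ahead of the robot, y to its left, z up, the work surface at z = 0. Lengths are in m, angles in degrees, forces in N, time in s.
With the tool pointing down it reaches from about 0.3 to 0.75 m from the base axis. Payload 8.5 kg.
Tool frame: the origin (TCP) lies midway between the tips of the shut fingers; the grasp point (between the pads) lies 19 mm behind it; z points along the fingers, y is the line along which they close (so a half turn about z gives the same grasp; the last joint's range is limited). The gripper opens to 85 mm and grips with 20 to 120 N. Pads are 22 mm wide; open, the fingers measure 114 mm over their backs; the gripper's body (76 mm by 85 mm) begins 54 mm behind the grasp point. The pads swing forward as they close: fully open they stand 13 mm farther back than shut.
Start: joints at [-80.002, 21.807, 74.336, -0, 83.858, -12.336], TCP at [0.209, -0.509, 0.231] pointing down, gripper open.
Joint ranges: [-178.18, 178.18], [-50.72, 133.34], [12.68, 142.11], [-81.47, 261.47], [9.98, 163.14], [-165.26, 165.26]. Speed limits (degrees/s): [136.94, 136.94, 180, 180, 180, 180].

## Interface

Orientations are given as a 3x3 rotation matrix whose columns are the frame's x, y, z axes.
In Python, from rig import env gives the robot as it stands. The module is installed in compiled form; this text tells all that it offers.
- The arm moves only by the tool jog_arm, never from a script. Its argument "targets" is a list of rows, each a list of 6 numbers: the shift along the tool's x, y, z in cm, then the turn, a rotation vector about the tool's x, y, z in degrees. A call has 1 to 8 rows; each row is the pose to reach, as a shift and turn from the pose commanded when the call began, along the tool's axes at that moment; what a row does not reach only later rows make up. A row lasts 1/12 s, in which the tool goes at most 41.7 mm and 7.16 degrees, less where a joint would pass 70% of its speed; a pose out of reach is approached as far as the arm can. A call with a gripper value outside its range is refused whole. "hand" is the opening, from 0 (shut) to 1 (fully open), set as the call begins (left out, the last holds). The fingers move at their own pace and stop on an object; "newtons" is the grip in N (left out, the last holds). Time passes only in rows, so rows that repeat a pose let the fingers close. It gives the time, the measured TCP pose, the force, the opening and the grip force at its end, in the units of the state.
- env.observe(): the state, without advancing time (a new reading comes with each control period).
- env.get_image(name): name is "side" or "top"; returns a dict with "frame" (480x640x3 uint8, red, green, blue), "depth" (480x640 float32, m along the optical axis (not along the pixel's ray), 0 where there is no reading), "fovy" (degrees; the focal length in pixels is half the picture's height over the tangent of half this angle, whatever the lens; pixels are square), "cx", "cy" (the principal point, pixels), "k1" (the pictures are not rectified: a ray, as slopes to the right and down, at radius r is drawn at 1 + k1 r^2 times it, then the intrinsics apply), "cam_to_world" (4x4, takes a point from camera to world coordinates). Camera axes: x right, y down, z forward; pixel columns grow to the right and rows downward; lengths in m; the calibration is good to about 2 mm. A picture is of the moment at which its call begins.
- env.close_job(): hands the job in; it is judged then, once.
Trained networks look in the newest picture that a camera, given by its name, has taken for a name from the list of things; names that differ only in an ending like _2 or _b are one class to them, and where a whole thing is asked for, a point or a joint stands for the part that bears it (a point fixed in the world has none). Each returns a list of dicts, best first, with "score" (0 to 1); they miss things now and then, are a little off and sometimes report something else, mostly with a low value. They report only what shows in the picture. A call takes as long as a camera call. They do not tell look-alikes from the thing itself.
- env.regions_of(camera, target): "pixels" (480x640 bool, what is visible of it) and "point" ([row, column] in pixels, amid what is visible of it).
The state is a dict: "time_s": time; "q": joint angles; "qvel": joint speeds; "joint_efforts": joint torques, N m; "position": TCP position; "tool_rot": TCP orientation; "ft_force": force on the tool from outside, world axes, zero at the start; "wrist_torque": the same for the moment, N m; "grip_width": finger opening in m; "gripper_force": force on a finger pad.
Only numpy, scipy, OpenCV 4.12 (cv2) and the standard library are available. Lean on these libraries where they do the work, as an engineer would, in place of code of your own. Each camera call takes 0.05 s, during which the arm holds its last target. There are 200 camera calls.

## Working session

There is one attempt and no reset: what is moved stays moved. The work goes in short steps, Python scripts to look and compute and a tool call to move; the robot and the scene stay as the last step left them, time stands still between calls to the robot, and variables do not carry over. Pictures are saved under pics/ and viewed, at most 10 in all, crops included, and the job is handed in when it is done.

Besides the shell and the picture viewer there is one more tool, called after ">>>" as name(argument=value, ...) on one line, values as JSON. jog_arm: Moves the arm, as the interface text tells. Its arguments: {"type":"object","properties":{"targets":{"type":"array","items":{"type":"array","items":{"type":"number"}}},"hand":{"type":"number"},"newtons":{"type":"number"}},"required":["targets"]}

```bash
mkdir -p pics; cat > h.py <<'E'
import numpy as np, cv2
from rig import env
def K(im):
    f=240/np.tan(np.radians(im["fovy"])/2); return np.array([[f,0,im["cx"]],[0,f,im["cy"]],[0,0,1.]]),np.array([im["k1"],0,0,0,0.])
def rays(im,px):  # px Nx2 (col,row) -> slopes
    k,d=K(im); return cv2.undistortPoints(np.asarray(px,float).reshape(-1,1,2),k,d).reshape(-1,2)
def cloud(im,mask):
    r,c=np.nonzero(mask&(im["depth"]>0)); z=im["depth"][r,c]
    s=rays(im,np.c_[c,r]); P=np.c_[s*z[:,None],z]; T=im["cam_to_world"]; return P@T[:3,:3].T+T[:3,3]
def at_z(im,px,z):
    s=rays(im,px); T=np.array(im["cam_to_world"]); d=np.c_[s,np.ones(len(s))]@T[:3,:3].T; o=T[:3,3]
    return o+d*((z-o[2])/d[:,2])[:,None]
def proj(im,P):
    k,d=K(im); T=np.linalg.inv(im["cam_to_world"]); R=cv2.Rodrigues(T[:3,:3])[0]
    return cv2.projectPoints(np.asarray(P,float).reshape(-1,1,3),R,T[:3,3],k,d)[0].reshape(-1,2)
def save(im,n): cv2.imwrite("pics/"+n,im["frame"][:,:,::-1])
E
python3 - <<'E'
from h import *
np.set_printoptions(precision=3,suppress=True)
for c in("side","top"):
    im=env.get_image(c); save(im,c+"0.png"); print(c,im["fovy"],im["k1"],im["cam_to_world"])
    for t in("pin","rack","fixture","fork","lug","tumbler","yellow_block","sanding_block","glue","offcut","screwdriver","loose_clamp"):
        for r in env.regions_of(c,t)[:3]:
            P=cloud(im,r["pixels"])
            if len(P): print(t,round(r["score"],2),r["point"],r["pixels"].sum(),np.median(P,0),np.percentile(P,2,0),np.percentile(P,98,0))
E
```

```text
side 46.60121561620179 0.056839190984257694 [[-0.84  -0.36   0.407 -0.013]
 [-0.543  0.533 -0.649  0.944]
 [ 0.016 -0.766 -0.643  0.98 ]
 [ 0.     0.     0.     1.   ]]
pin 0.89 [223.7, 292.7] 455 [ 0.708 -0.022  0.019] [ 0.646 -0.086  0.002] [0.742 0.011 0.037]
pin 0.87 [426.6, 262.3] 910 [0.4   0.516 0.022] [0.323 0.483 0.009] [0.439 0.557 0.038]
pin 0.8 [373.0, 351.2] 913 [0.32  0.302 0.02 ] [ 0.231  0.271 -0.002] [0.36  0.326 0.039]
rack 0.79 [353.4, 291.5] 2543 [0.431 0.367 0.063] [0.407 0.296 0.003] [0.487 0.407 0.086]
fixture 0.85 [196.4, 376.1] 4758 [ 0.544 -0.195  0.05 ] [ 0.431 -0.258  0.   ] [ 0.707 -0.154  0.168]
fork 0.71 [197.1, 375.9] 4714 [ 0.544 -0.195  0.05 ] [ 0.431 -0.251  0.001] [ 0.705 -0.154  0.168]
fork 0.55 [350.7, 292.6] 2501 [0.43  0.366 0.062] [0.407 0.296 0.003] [0.486 0.407 0.086]
lug 0.92 [177.7, 378.4] 1418 [ 0.55  -0.199  0.128] [ 0.448 -0.256  0.063] [ 0.681 -0.181  0.175]
tumbler 0.75 [162.1, 406.9] 552 [ 0.553 -0.392  0.084] [ 0.519 -0.508 -0.001] [ 0.625 -0.361  0.106]
yellow_block 0.61 [196.6, 444.2] 206 [ 0.412 -0.359  0.03 ] [ 0.393 -0.404  0.0
[... 1653 characters left out ...]
734 -0.355  0.037]
glue 0.61 [168.9, 280.9] 669 [0.74  0.143 0.1  ] [0.725 0.119 0.015] [0.766 0.17  0.152]
offcut 0.83 [195.4, 216.3] 957 [0.696 0.318 0.018] [0.635 0.292 0.003] [0.76  0.344 0.023]
screwdriver 0.9 [340.7, 353.9] 515 [ 0.332 -0.03   0.021] [ 0.289 -0.068  0.002] [0.434 0.054 0.029]
screwdriver 0.47 [167.4, 280.0] 764 [0.742 0.142 0.099] [ 0.725  0.118 -0.002] [0.777 0.172 0.152]
loose_clamp 0.88 [205.7, 148.8] 1612 [0.672 0.487 0.02 ] [ 0.54   0.416 -0.002] [0.771 0.57  0.027]
loose_clamp 0.67 [240.0, 435.7] 1813 [ 0.56  -0.207  0.138] [ 0.452 -0.235  0.075] [ 0.701 -0.184  0.177]
loose_clamp 0.54 [168.9, 279.5] 751 [0.741 0.144 0.099] [0.725 0.119 0.005] [0.771 0.173 0.152]
```

View pics/side0.png

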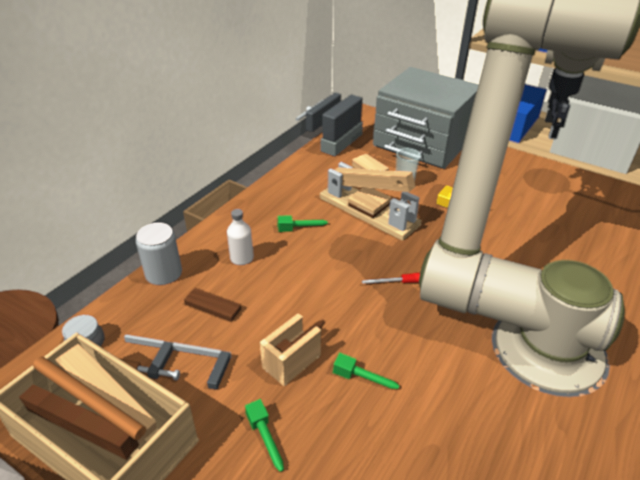

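View pics/top0.png

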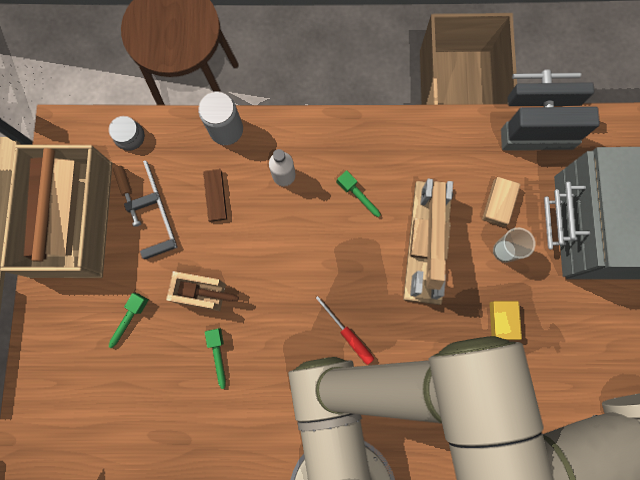

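The pin candidates are the dark one in the rack (top ≈ (205,290), side ≈ (310,335)) and three green pins (top ≈ (358,193), (215,355), (127,320)). The dark one in the slotted rack fits the description, and green is excluded. The fork is at the near end of the plank (top ≈ (428,285)) with the bar raised above it. Next I fit the geometry and confirm it in one crop.

```bash
cat > m.py <<'E'
from h import *
from scipy.optimize import minimize
np.set_printoptions(precision=4,suppress=True)
def rect(P): 
    (c,s,a)=cv2.minAreaRect((P[:,:2]*1000).astype(np.float32)); return np.round(c,1),np.round(s,1),round(a,1)
ims={c:env.get_image(c) for c in("side","top")}
C={}
for t,s in(("rack",None),("fixture",None),("lug",None)):
    C[t]={}
    for c in ims: C[t][c]=cloud(ims[c],env.regions_of(c,t)[0]["pixels"])
def fitbox(P,x0,lo,hi,yh,name):  # top-down points: fit pose so that rectangle [lo,hi]x[-yh,yh] just holds points
    def f(p):
        d=P[:,:2]-p[:2]; c,s=np.cos(p[2]),np.sin(p[2]); u=d@[c,s]; v=d@[-s,c]
        o=np.hypot(np.maximum(0,np.maximum(lo-u,u-hi)),np.maximum(0,np.abs(v)-yh)); return np.minimum(o,.006).sum()*1e3
    r=min((minimize(f,np.r_[x0[:2],x0[2]+a],method="Nelder-Mead",options=dict(initial_simplex=np.r_[x0[:2],x0[2]+a]+np.r_[np.zeros((1,3)),np.diag([.02,.02,.1])],maxiter=2000,xatol=1e-5)) for a in(-.1,0,.1)),key=lambda r:r.fun)
    print(name,r.x[:2],np.degrees(r.x[2]),r.fun/len(P)); return r.x
for c in ims:
    P=C["rack"][c]; Q=P[(P[:,2]>.079)&(P[:,2]<.09)]; print(c,"rack top",len(Q),rect(Q),np.median(Q[:,2]))
    fitbox(Q,[.45,.34,np.radians(-80)],-.055,.055,.034,"rack")
    P=C["fixture"][c]; Q=P[(P[:,2]>.013)&(P[:,2]<.025)]; print(c,"plank",len(Q),rect(Q))
    fitbox(Q,[.47,-.2,0],-.035,.265,.045,"plank")
    Q=P[(P[:,2]>.07)&(P[:,0]<.54)]; R=P[(P[:,2]>.094)&(P[:,2]<.104)&(P[:,0]<.54)]; print("ears",len(R),rect(R) if len(R)>3 else"",np.median(R[:,1]))
    for y in np.split(R[np.argsort(R[:,1])],[len(R)//2]): print(y.mean(0),len(y))
    P=C["lug"][c]
    for x in np.arange(.44,.72,.03):
        q=P[(abs(P[:,0]-x)<.008)]
        if len(q): print("bar x%.2f ztop %.3f y %.3f %.3f"%(x,np.percentile(q[:,2],95),*np.percentile(q[:,1],[3,97])))
# dark pin in/near rack
for c in ims:
    im=ims[c]; hsv=cv2.cvtColor(im["frame"],cv2.COLOR_RGB2HSV)
    k=np.zeros((480,640),bool); b=(slice(268,312),slice(165,250)) if c=="top" else (slice(312,385),slice(255,335))
    k[b]=True; P=cloud(im,k); Q=P[(P[:,2]>.035)&(P[:,2]<.07)]; np.save(c+"pin.npy",Q)
    print(c,"pin pts",len(Q)); 
    for y in np.arange(.22,.42,.015):
        q=Q[abs(Q[:,1]-y)<.006]
        if len(q): print(" y%.3f n%d x %.4f z %.4f"%(y,len(q),np.median(q[:,0]),np.percentile(q[:,2],90)))
a=cv2.resize(ims["top"]["frame"][255:325,155:255],(400,280),interpolation=cv2.INTER_CUBIC)
b=cv2.resize(ims["side"]["frame"][310:390,250:350],(400,320),interpolation=cv2.INTER_CUBIC)
c=cv2.resize(ims["top"]["frame"][170:310,390:470],(343,600),interpolation=cv2.INTER_CUBIC)
o=np.zeros((600,743,3),np.uint8); o[:280,:400]=a; o[280:,:400]=b; o[:,400:]=c; cv2.imwrite("pics/crop1.png",o[:,:,::-1])
s=env.observe(); print(s["position"],s["tool_rot"],s["time_s"])
E
python3 m.py
```

```text
side rack top 776 (array([448.3, 347.7]), array([112.8,  72.2]), 80.3) 0.083058303198628
rack [0.4479 0.3482] -99.64812282755729 0.046197677354231984
side plank 39 (array([ 410.5, -355.1]), array([13. , 37.3]), 86.8)
plank [ 0.47 -0.2 ] -5.729577951308233 6.000000000000001
ears 0  nan
[nan nan nan] 0
[nan nan nan] 0
bar x0.44 ztop 0.150 y -0.210 -0.183
bar x0.47 ztop 0.177 y -0.210 -0.179
bar x0.50 ztop 0.166 y -0.214 -0.182
bar x0.53 ztop 0.154 y -0.400 -0.186
bar x0.56 ztop 0.143 y -0.223 -0.192
bar x0.59 ztop 0.132 y -0.225 -0.195
bar x0.62 ztop 0.120 y -0.445 -0.198
bar x0.65 ztop 0.111 y -0.232 -0.204
bar x0.68 ztop 0.101 y -0.233 -0.207
bar x0.71 ztop 0.089 y -0.226 -0.226
top rack top 642 (array([450.2, 345. ]), array([109.7,  67.9]), 80.1) 0.08299751566092373
rack [0.4502 0.3449] -99.92644743431102 0.0
top plank 1325 (array([ 579.5, -211.6]), array([ 90. , 302.2]), 82.7)
plank [ 0.4647 -0.1964] -7.4396521745428785 0.0034629496183595904
ears 202 (array([ 464.3, -197.1]), array([64.1, 49.5]), 81.9) -0.17530767758252053
[ 0.458  -0.2052  0.0987] 101
[ 0.465  -0.1701  0.0985] 101
[... 710 characters left out ...]
4555 z 0.0668
 y0.415 n1 x 0.4275 z 0.0565
top pin pts 881
 y0.250 n25 x 0.4342 z 0.0533
 y0.265 n41 x 0.4341 z 0.0566
 y0.280 n43 x 0.4387 z 0.0570
 y0.295 n101 x 0.4388 z 0.0576
 y0.310 n79 x 0.4437 z 0.0569
 y0.325 n81 x 0.4481 z 0.0556
 y0.340 n82 x 0.4524 z 0.0616
 y0.355 n88 x 0.4520 z 0.0655
 y0.370 n86 x 0.4540 z 0.0653
 y0.385 n73 x 0.4566 z 0.0665
 y0.400 n3 x 0.4257 z 0.0625
[ 0.209  -0.5087  0.2313] [[ 0.925  0.38  -0.   ]
 [ 0.38  -0.925 -0.   ]
 [-0.    -0.    -1.   ]] 1.7
  return _methods._mean(a, axis=axis, dtype=dtype,
  ret = ret.dtype.type(ret / rcount)
m.py:23: RuntimeWarning: Mean of empty slice.
  for y in np.split(R[np.argsort(R[:,1])],[len(R)//2]): print(y.mean(0),len(y))
  ret = um.true_divide(
```

View pics/crop1.png

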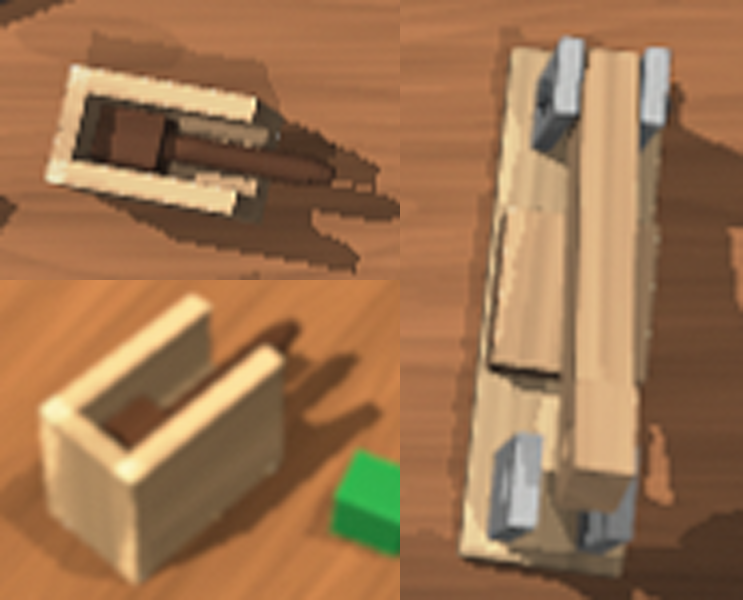

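The crop confirms that the dark square-headed pin lies in the rack, tip to the right (top picture ≈ (237,297)), with the fork at the near end of the plank. The two views agree to about 3 mm, so I average them. Next I plan the bar push.

```bash
cat > g.py <<'E'
import numpy as np, json, os, sys
from scipy.spatial.transform import Rotation as Ro
from rig import env
np.set_printoptions(precision=4,suppress=True)
FORK=np.array([.4637,-.1953,.075]); FY=82.6; fx=np.array([.9917,-.1288,0]); fy=np.array([.1288,.9917,0])
RC=np.array([.449,.346,0]); rx=np.array([np.cos(np.radians(-99.8)),np.sin(np.radians(-99.8)),0])
def Rt(yaw,pitch=0): # pitch: turn about tool y after yaw, degrees
    c,s=np.cos(np.radians(yaw)),np.sin(np.radians(yaw))
    return np.array([[c,s,0],[s,-c,0],[0,0,-1.]])@Ro.from_rotvec([0,pitch,0],degrees=True).as_matrix()
def start(measured=False):
    if measured or not os.path.exists("cmd.json"):
        s=env.observe(); return np.array(s["position"]),np.array(s["tool_rot"])
    d=json.load(open("cmd.json")); return np.array(d[0]),np.array(d[1])
def row(p,R,cur):
    p0,R0=cur; t=np.round((R0.T@(np.array(p)-p0))*100,1 if 0 else 2); w=np.round(Ro.from_matrix(R0.T@R).as_rotvec(degrees=True),1)
    print("row",t.tolist()+w.tolist()); return p0+R0@t/100,R0@Ro.from_rotvec(w,degrees=True).as_matrix()
def keep(cur): json.dump([cur[0].tolist(),cur[1].tolist()],open("cmd.json","w"))
E
python3 - <<'E'
from g import *
p=FORK+.05*fx; c=start(); c=row([*p[:2],.2],Rt(FY),c); c=row([*p[:2],.096],Rt(FY),c); keep(c)
E
```

```text
row [39.81, -16.83, 3.13, -0.0, 0.0, -60.3]
row [0.0, 0.0, 10.4, -0.0, 0.0, 0.0]
```

>>> jog_arm(targets=[[39.81, -16.83, 3.13, 0, 0, -55], [39.81, -16.83, 3.13, 0, 0, -55], [39.81, -16.83, 3.13, 0, 0, -55], [39.81, -16.83, 3.13, 0, 0, -55], [39.81, -16.83, 3.13, 0, 0, -55], [39.81, -16.83, 3.13, 0, 0, -55], [39.81, -16.83, 3.13, 0, 0, -55], [39.81, -16.83, 3.13, 0, 0, -55]], hand=0, newtons=40)

```text
time_s: 2.37
position: [0.4442, -0.2709, 0.2073]
tool_rot: [[0.213, 0.977, 0.0], [0.977, -0.213, -0.0], [-0.0, 0.0, -1.0]]
ft_force: [1.0, -0.3, 0.3]
grip_width: -0.0003
gripper_force: 0.0
```

>>> jog_arm(targets=[[0, 0, 0, 0, 0, 0], [0, 0, 0, 0, 0, 0], [0, 0, 0, 0, 0, 0]])

```text
time_s: 2.62
position: [0.4429, -0.2729, 0.2073]
tool_rot: [[0.22, 0.976, -0.0], [0.976, -0.22, -0.0], [-0.0, -0.0, -1.0]]
ft_force: [0.2, -1.0, -0.4]
grip_width: 0.0
gripper_force: 0.0
```

```bash
cat >> g.py <<'E'
def plan(*T,measured=True):
    c=start(measured); print(c[0])
    for p,R in T: c=row(p,R,c)
    keep(c)
E
python3 - <<'E'
from g import *
p=FORK+.05*fx; plan(([*p[:2],.18],Rt(FY)),([*p[:2],.096],Rt(FY)))
E
```

```text
[ 0.4429 -0.2729  0.2073]
row [8.49, 5.31, 2.72, -0.0, 0.0, -5.3]
row [0.0, -0.0, 8.4, -0.0, 0.0, 0.0]
```

>>> jog_arm(targets=[[8.49, 5.31, 0, 0, 0, -5.3], [8.49, 5.31, 0, 0, 0, -5.3], [8.49, 5.31, 0, 0, 0, -5.3], [8.49, 5.31, 1.0, 0, 0, -5.3], [8.49, 5.31, 2.72, 0, 0, -5.3], [8.49, 5.31, 2.72, 0, 0, -5.3]])

```text
time_s: 3.12
position: [0.512, -0.2021, 0.1776]
tool_rot: [[0.131, 0.991, -0.004], [0.991, -0.131, 0.002], [0.002, -0.004, -1.0]]
ft_force: [1.0, 0.8, -0.4]
grip_width: 0.0001
gripper_force: 0.0
```

>>> jog_arm(targets=[[0, 0, 1.2, 0, 0, 0], [0, 0, 2.4, 0, 0, 0], [0, 0, 3.6, 0, 0, 0], [0, 0, 4.8, 0, 0, 0], [0, 0, 6.0, 0, 0, 0], [0, 0, 7.2, 0, 0, 0], [0, 0, 8.0, 0, 0, 0], [0, 0, 8.4, 0, 0, 0]])

```text
time_s: 3.78
position: [0.5129, -0.2027, 0.0966]
tool_rot: [[0.13, 0.991, -0.0], [0.991, -0.13, -0.0], [-0.0, -0.0, -1.0]]
ft_force: [-15.3, 4.8, 45.1]
grip_width: 0.0002
gripper_force: 23.0
```

>>> jog_arm(targets=[[0, 0, 0, 0, 0, 0], [0, 0, 0, 0, 0, 0], [0, 0, 0, 0, 0, 0]])

```text
time_s: 4.03
position: [0.5133, -0.2025, 0.097]
tool_rot: [[0.129, 0.992, 0.001], [0.992, -0.129, -0.001], [-0.001, 0.001, -1.0]]
ft_force: [-3.2, -1.2, 6.2]
grip_width: 0.0001
gripper_force: 3.0
```

>>> jog_arm(targets=[[0, 0, -4, 0, 0, 0], [0, 0, -8, 0, 0, 0], [0, 0, -11, 0, 0, 0], [0, 0, -11, 0, 0, 0]], hand=0.65)

```text
time_s: 4.37
position: [0.5154, -0.2029, 0.2127]
tool_rot: [[0.129, 0.992, 0.01], [0.992, -0.129, -0.006], [-0.005, 0.011, -1.0]]
ft_force: [0.2, -0.3, 0.1]
grip_width: 0.0482
gripper_force: 0.0
```

```bash
cat > bar.py <<'E'
from h import *
P=[]
for c in ("side","top"):
    im=env.get_image(c)
    for r in env.regions_of(c,"lug")[:1]:
        P=cloud(im,r["pixels"]); P=P[(P[:,1]<-.15)&(P[:,1]>-.26)]
        for x in np.arange(.45,.72,.04):
            q=P[(abs(P[:,0]-x)<.008)&(P[:,2]<.13)]
            if len(q): print(c,"bar x%.2f ztop %.3f y %.3f %.3f"%(x,np.percentile(q[:,2],95),*np.percentile(q[:,1],[3,97])))
E
python3 bar.py; python3 - <<'E'
from g import *
p=RC+.072*rx; plan(([*p[:2],.2],Rt(80.2)))if 0 else plan(([*p[:2],.2],Rt(80.2)),([*p[:2],.033],Rt(80.2)))
E
```

```text
side bar x0.45 ztop 0.100 y -0.213 -0.171
side bar x0.49 ztop 0.099 y -0.211 -0.177
side bar x0.53 ztop 0.098 y -0.220 -0.187
side bar x0.57 ztop 0.096 y -0.224 -0.194
side bar x0.61 ztop 0.097 y -0.229 -0.198
side bar x0.65 ztop 0.097 y -0.234 -0.205
side bar x0.69 ztop 0.098 y -0.240 -0.213
top bar x0.61 ztop 0.084 y -0.202 -0.200
top bar x0.65 ztop 0.098 y -0.217 -0.205
top bar x0.69 ztop 0.100 y -0.244 -0.211
[ 0.513  -0.2013  0.2049]
row [46.26, -13.68, 0.57, -0.1, -0.1, 2.4]
row [0.01, -0.0, 16.7, -0.0, 0.0, 0.0]
```

>>> jog_arm(targets=[[30, -9, 0.5, 0, 0, 2.4], [30, -9, 0.5, 0, 0, 2.4], [30, -9, 0.5, 0, 0, 2.4], [30, -9, 0.5, 0, 0, 2.4], [30, -9, 0.5, 0, 0, 2.4], [30, -9, 0.5, 0, 0, 2.4], [30, -9, 0.5, 0, 0, 2.4], [30, -9, 0.5, 0, 0, 2.4]])

```text
time_s: 5.23
position: [0.4608, 0.111, 0.1997]
tool_rot: [[0.168, 0.986, -0.003], [0.986, -0.168, 0.001], [0.0, -0.003, -1.0]]
ft_force: [-1.3, -0.2, 0.3]
grip_width: 0.0555
gripper_force: 0.0
```

>>> jog_arm(targets=[[16, -4.6, 0, 0, 0, 0], [16, -4.6, 0, 0, 0, 0], [16, -4.6, 0, 0, 0, 0], [16, -4.6, 0, 0, 0, 0], [16, -4.6, 0, 0, 0, 0], [16, -4.6, 0, 0, 0, 0], [16, -4.6, 0, 0, 0, 0]])

```text
time_s: 5.82
position: [0.4442, 0.2726, 0.1999]
tool_rot: [[0.169, 0.986, -0.002], [0.986, -0.169, -0.001], [-0.001, -0.002, -1.0]]
ft_force: [-0.3, -0.6, 0.1]
grip_width: 0.0553
gripper_force: 0.0
```

```bash
python3 - <<'E'
from g import *
p=RC+.072*rx; plan(([*p[:2],.1],Rt(80.2)),([*p[:2],.033],Rt(80.2)))
E
```

```text
[0.4442 0.2726 0.1999]
row [0.13, -0.75, 9.99, -0.1, 0.1, 0.0]
row [-0.01, -0.0, 6.7, -0.0, -0.0, 0.0]
```

>>> jog_arm(targets=[[0.13, -0.75, 4, 0, 0, 0], [0.13, -0.75, 8, 0, 0, 0], [0.13, -0.75, 10, 0, 0, 0], [0.13, -0.75, 12, 0, 0, 0], [0.13, -0.75, 14, 0, 0, 0], [0.13, -0.75, 15.5, 0, 0, 0], [0.13, -0.75, 16.69, 0, 0, 0], [0.13, -0.75, 16.69, 0, 0, 0]])

```text
time_s: 6.48
position: [0.4366, 0.2736, 0.0319]
tool_rot: [[0.172, 0.985, -0.005], [0.985, -0.172, -0.002], [-0.003, -0.004, -1.0]]
ft_force: [-2.4, -0.4, 0.1]
grip_width: 0.0556
gripper_force: 0.0
```

>>> jog_arm(targets=[[0, 0, 0, 0, 0, 0], [0, 0, 0, 0, 0, 0], [0, 0, 0, 0, 0, 0], [0, 0, 0, 0, 0, 0], [0, 0, 0, 0, 0, 0], [0, 0, 0, 0, 0, 0]], hand=0, newtons=60)

```text
time_s: 6.98
position: [0.4378, 0.2755, 0.0349]
tool_rot: [[0.169, 0.986, 0.002], [0.986, -0.169, -0.0], [0.0, 0.002, -1.0]]
ft_force: [0.4, -4.5, 6.5]
grip_width: 0.0158
gripper_force: 58.7
```

>>> jog_arm(targets=[[0, 0, -1, 0, 0, 0], [0, 0, -2, 0, 0, 0], [0, 0, -3.5, 0, 0, 0], [0, 0, -5, 0, 0, 0], [0, 0, -7, 0, 0, 0], [0, 0, -9, 0, 0, 0], [0, 0, -10, 0, 0, 0], [0, 0, -10, 0, 0, 0]])

```text
time_s: 7.65
position: [0.4379, 0.2762, 0.1367]
tool_rot: [[0.169, 0.986, 0.004], [0.986, -0.169, 0.002], [0.002, 0.004, -1.0]]
ft_force: [0.4, 0.4, -0.8]
grip_width: 0.016
gripper_force: 58.6
```

```bash
python3 - <<'E'
from h import *
s=env.observe(); print(s["position"],s["grip_width"],s["ft_force"],s["wrist_torque"])
a=env.get_image("top");b=env.get_image("side")
p=np.array(s["position"]); pts=[proj(i,[p])[0] for i in(a,b)]; print(pts)
o=[]
for i,q in zip((a,b),pts):
    c,r=int(q[0]),int(q[1]); c=min(max(c,60),580); r=min(max(r,75),405); o.append(cv2.resize(i["frame"][r-75:r+75,c-60:c+60],(400,500),interpolation=cv2.INTER_CUBIC))
cv2.imwrite("pics/lift.png",np.hstack(o)[:,:,::-1])
E
```

```text
[0.43793112 0.27620379 0.13670316] 0.016038998231370852 [ 0.42096685  0.40277748 -0.8117892 ] [-0.07241806 -0.01383817 -0.01759609]
[array([217.53408004, 292.71401354]), array([313.8500164 , 298.74030279])]
```

View pics/lift.png

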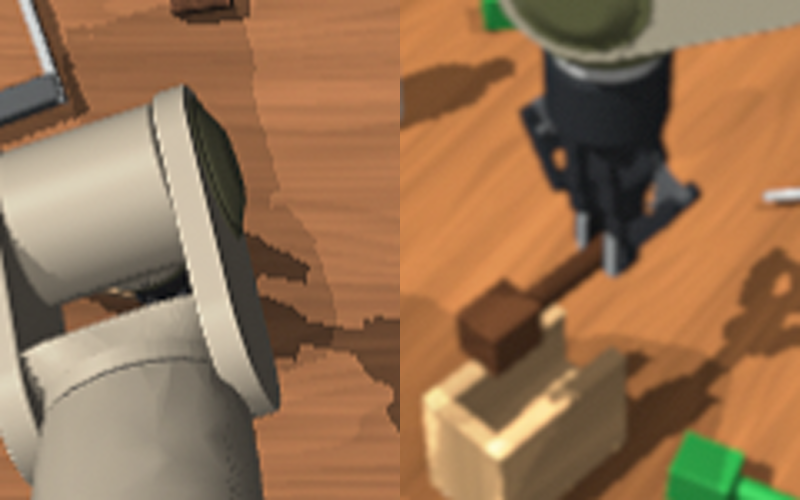

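The pin is held by its tip end (side view: shank at the pads, head clear above the rack, ≈ (500,325) in the crop). Next I carry it to the free area at about (0.54, 0.06) and put it down.

```bash
python3 - <<'E'
from g import *
plan(([.54,.06,.13],Rt(FY,5.3)),([.54,.06,.03],Rt(FY,5.3)))
E
```

```text
[0.4369 0.2757 0.1341]
row [-19.51, 13.81, 0.41, 0.1, 5.3, -2.4]
row [-0.93, 0.0, 9.96, -0.0, -0.0, 0.0]
```

>>> jog_arm(targets=[[0, 0, -3, 0, 0, 0], [-4, 2.8, -3, 0, 1, 0], [-8, 5.6, -3, 0, 2, 0], [-12, 8.4, -3, 0, 3.5, -1], [-16, 11.2, -2, 0, 5.3, -2.4], [-19.5, 13.8, 0, 0, 5.3, -2.4], [-19.51, 13.81, 0.41, 0, 5.3, -2.4], [-19.51, 13.81, 0.41, 0, 5.3, -2.4]])

```text
time_s: 8.42
position: [0.5412, 0.0549, 0.1262]
tool_rot: [[0.133, 0.991, 0.01], [0.987, -0.134, 0.091], [0.091, -0.003, -0.996]]
ft_force: [-0.7, 0.3, -1.7]
grip_width: 0.0157
gripper_force: 58.9
```

>>> jog_arm(targets=[[-0.2, 0, 2, 0, 0, 0], [-0.4, 0, 4, 0, 0, 0], [-0.55, 0, 6, 0, 0, 0], [-0.75, 0, 8, 0, 0, 0], [-0.93, 0, 9.96, 0, 0, 0], [-0.93, 0, 9.96, 0, 0, 0], [-0.93, 0, 9.96, 0, 0, 0]])

```text
time_s: 9.0
position: [0.5397, 0.0602, 0.0291]
tool_rot: [[0.128, 0.992, 0.011], [0.987, -0.128, 0.092], [0.092, -0.001, -0.996]]
ft_force: [0.8, 0.6, -0.7]
grip_width: 0.0157
gripper_force: 58.9
```

```bash
python3 - <<'E'
from g import *
plan(([.54,.06,.004],Rt(FY,5.3)))
s=env.observe(); print(s["ft_force"],s["position"])
E
```

```text
[0.5397 0.0602 0.0291]
row [-0.25, 0.04, 2.5, -0.1, -0.0, 0.0]
[ 0.8133  0.6116 -0.6545] [0.5397 0.0602 0.0291]
```

>>> jog_arm(targets=[[0, 0, 0.6, 0, 0, 0], [-0.1, 0, 1.2, 0, 0, 0], [-0.15, 0, 1.7, 0, 0, 0], [-0.2, 0, 2.2, 0, 0, 0], [-0.25, 0, 2.5, 0, 0, 0], [-0.25, 0, 2.5, 0, 0, 0]])

```text
time_s: 9.5
position: [0.5402, 0.0597, 0.0043]
tool_rot: [[0.128, 0.992, 0.013], [0.987, -0.128, 0.091], [0.092, 0.001, -0.996]]
ft_force: [0.0, -0.2, -1.4]
grip_width: 0.0159
gripper_force: 58.9
```

>>> jog_arm(targets=[[0, 0, 0.15, 0, 0, 0], [0, 0, 0.15, 0, 0, 0], [0, 0, 0.15, 0, 0, 0], [0, 0, 0.15, 0, 0, 0], [0, 0, 0.15, 0, 0, 0]], hand=0.6)

```text
time_s: 9.92
position: [0.5407, 0.0599, 0.0036]
tool_rot: [[0.127, 0.992, 0.014], [0.988, -0.128, 0.091], [0.092, 0.002, -0.996]]
ft_force: [0.1, -0.9, -0.1]
grip_width: 0.051
gripper_force: 0.0
```

>>> jog_arm(targets=[[0, 0, -3, 0, 0, 0], [0, 0, -7, 0, 0, 0], [0, 0, -11, 0, 0, 0], [-4, 0, -15, 0, 0, 0], [-8, 0, -17, 0, 0, 0], [-12, 0, -17, 0, 0, 0], [-16, 0, -17, 0, 0, 0], [-18, 0, -17, 0, 0, 0]], hand=0.7)

```text
time_s: 10.58
position: [0.5148, -0.1362, 0.1569]
tool_rot: [[0.128, 0.992, 0.016], [0.988, -0.129, 0.09], [0.091, 0.004, -0.996]]
ft_force: [0.6, -0.1, -1.5]
grip_width: 0.0595
gripper_force: 0.0
```

```bash
cat > pin.py <<'E'
from h import *
np.set_printoptions(precision=4,suppress=True)
o=[]
for c in("side","top"):
    im=env.get_image(c); f=im["frame"].astype(int)
    for r in env.regions_of(c,"pin")[:5]:
        P=cloud(im,r["pixels"]); g=f[r["pixels"]].mean(0)
        if len(P)<20: continue
        m=np.median(P,0); print(c,round(r["score"],2),r["point"],len(P),"green" if g[1]>g[0] else "dark",m)
        if g[1]>g[0]: continue
        Q=P[P[:,2]>.004]; (cc,ss,a)=cv2.minAreaRect((Q[:,:2]*1000).astype(np.float32)); print("  rect",np.round(cc,1),np.round(ss,1),round(a,1))
        for y in np.arange(-.02,.22,.012):
            q=Q[abs(Q[:,1]-y)<.006]
            if len(q)>2: print("  y%.3f n%d x %.4f..%.4f z %.4f"%(y,len(q),*np.percentile(q[:,0],[5,95]),np.percentile(q[:,2],90)))
    q=proj(im,[[.54,.1,.02]])[0].astype(int); o.append(cv2.resize(im["frame"][q[1]-50:q[1]+50,q[0]-50:q[0]+50],(400,400),interpolation=cv2.INTER_CUBIC))
cv2.imwrite("pics/down.png",np.hstack(o)[:,:,::-1])
E
python3 pin.py
```

```text
side 0.66 [276.3, 309.1] 528 dark [0.5396 0.1428 0.0211]
  rect [541.5 100.3] [143.5  38.3] 81.2
  y0.040 n14 x 0.5265..0.5341 z 0.0170
  y0.052 n23 x 0.5254..0.5388 z 0.0182
  y0.064 n24 x 0.5276..0.5399 z 0.0187
  y0.076 n29 x 0.5295..0.5439 z 0.0200
  y0.088 n27 x 0.5302..0.5454 z 0.0213
  y0.100 n27 x 0.5327..0.5463 z 0.0235
  y0.112 n27 x 0.5343..0.5491 z 0.0256
  y0.124 n15 x 0.5372..0.5620 z 0.0319
  y0.136 n62 x 0.5300..0.5627 z 0.0355
  y0.148 n73 x 0.5321..0.5622 z 0.0364
  y0.160 n90 x 0.5336..0.5682 z 0.0375
  y0.172 n98 x 0.5345..0.5647 z 0.0338
side 0.65 [427.2, 259.0] 902 green [0.3998 0.5163 0.0214]
side 0.56 [221.0, 290.6] 461 green [ 0.7079 -0.0229  0.0189]
top 0.75 [310.3, 129.5] 675 green [0.4057 0.5075 0.0214]
top 0.73 [346.6, 218.2] 541 green [0.3214 0.2935 0.0239]
top 0.65 [253.7, 293.5] 506 dark [0.5457 0.1236 0.0235]
  rect [548.   99.5] [135.   33.4] 83.7
  y0.028 n3 x 0.5344..0.5397 z 0.0173
  y0.040 n28 x 0.5322..0.5433 z 0.0182
  y0.052 n34 x 0.5324..0.5466 z 0.0191
  y0.064 n32 x 0.5342..0.5486 z 0.0222
  y0.076 n30 x 0.5349..0.5496 z 0.0222
  y0.088 n35 x 0.5367..0.5515 z 0.0221
  y0.100 n37 x 0.5390..0.5544 z 0.0237
  y0.112 n36 x 0.5407..0.5554 z 0.0245
  y0.124 n41 x 0.5430..0.5629 z 0.0320
  y0.136 n73 x 0.5356..0.5672 z 0.0365
  y0.148 n76 x 0.5375..0.5672 z 0.0379
  y0.160 n71 x 0.5389..0.5685 z 0.0392
  y0.172 n6 x 0.5402..0.5521 z 0.0379
top 0.57 [189.5, 351.1] 476 green [ 0.7131 -0.0289  0.024 ]
```

View pics/down.png

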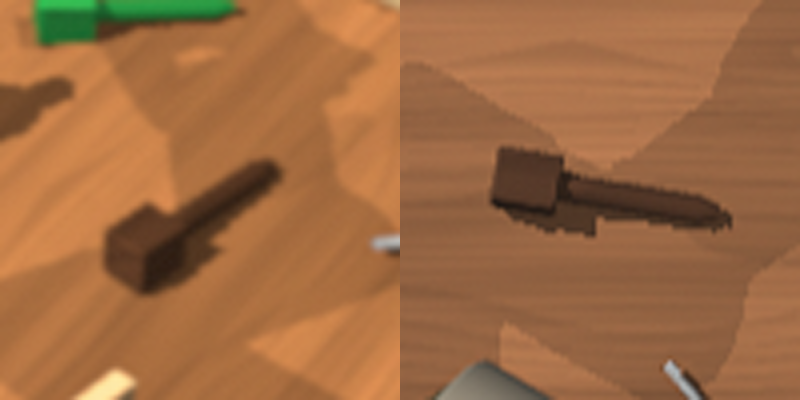

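The pin lies as foreseen: head at ≈ (525,180), tip at ≈ (725,220) in the right half of the crop, tilted about 5° tip-down. The top view agrees with where the gripper centred on it, so I take the fork from the top view too: (0.4645, -0.1965). Next I regrasp on the head.

```bash
sed -i 's/FORK=np.array(\[.4637,-.1953/FORK=np.array([.4645,-.1965/' g.py; python3 - <<'E'
from g import *
plan(([.5525,.151,.10],Rt(82.3,5.3)),([.5525,.151,.004],Rt(82.3,5.3)))
E
```

```text
[ 0.515  -0.1338  0.156 ]
row [28.08, 0.0, 8.24, 0.1, -0.0, 0.2]
row [-0.89, 0.01, 9.56, -0.0, -0.0, 0.0]
```

>>> jog_arm(targets=[[4, 0, 1, 0, 0, 0], [8, 0, 2, 0, 0, 0.2], [12, 0, 3, 0, 0, 0.2], [16, 0, 4, 0, 0, 0.2], [20, 0, 5, 0, 0, 0.2], [24, 0, 6.5, 0, 0, 0.2], [28, 0, 8.2, 0, 0, 0.2], [28.08, 0, 8.24, 0, 0, 0.2]])

```text
time_s: 11.45
position: [0.5503, 0.1585, 0.0982]
tool_rot: [[0.124, 0.992, 0.01], [0.988, -0.125, 0.093], [0.094, -0.001, -0.996]]
ft_force: [-1.9, -0.8, 0.1]
grip_width: 0.0596
gripper_force: 0.0
```

>>> jog_arm(targets=[[0, 0, 0, 0, 0, 0], [0, 0, 0, 0, 0, 0], [-0.2, 0, 2, 0, 0, 0], [-0.4, 0, 4, 0, 0, 0], [-0.6, 0, 6, 0, 0, 0], [-0.7, 0, 7.5, 0, 0, 0], [-0.8, 0, 8.6, 0, 0, 0], [-0.8, 0, 8.6, 0, 0, 0]])

```text
time_s: 12.12
position: [0.5516, 0.1504, 0.0122]
tool_rot: [[0.133, 0.991, 0.011], [0.987, -0.133, 0.091], [0.092, -0.001, -0.996]]
ft_force: [0.2, -0.7, 0.0]
grip_width: 0.0599
gripper_force: 0.0
```

```bash
python3 - <<'E'
from g import *
plan(([.5525,.151,.004],Rt(82.3,5.3))); print(env.observe()["ft_force"])
E
```

```text
[0.5516 0.1504 0.0122]
row [-0.0, 0.08, 0.82, -0.1, 0.0, 0.0]
[ 0.1702 -0.7401  0.0168]
```

>>> jog_arm(targets=[[0, 0.08, 0.4, 0, 0, 0], [0, 0.08, 0.82, 0, 0, 0], [0, 0.08, 0.82, 0, 0, 0]])

```text
time_s: 12.37
position: [0.5535, 0.1519, 0.0056]
tool_rot: [[0.131, 0.991, 0.014], [0.987, -0.132, 0.091], [0.092, 0.002, -0.996]]
ft_force: [0.1, 0.7, -0.8]
grip_width: 0.0597
gripper_force: 0.0
```

>>> jog_arm(targets=[[0, 0, 0, 0, 0, 0], [0, 0, 0, 0, 0, 0], [0, 0, 0, 0, 0, 0], [0, 0, 0, 0, 0, 0], [0, 0, 0, 0, 0, 0]], hand=0, newtons=60)

```text
time_s: 12.78
position: [0.5535, 0.152, 0.006]
tool_rot: [[0.131, 0.991, 0.015], [0.987, -0.132, 0.091], [0.092, 0.003, -0.996]]
ft_force: [-1.2, -0.8, 6.2]
grip_width: 0.0331
gripper_force: 59.3
```

```bash
python3 - <<'E'
from g import *
s=env.observe(); print(s["ft_force"],s["position"],s["tool_rot"],s["grip_width"],s["gripper_force"])
# insertion pre-pose: tip 15 mm outside the ear
print(s["time_s"])
E
```

```text
[-1.1988 -0.7901  6.1651] [0.5535 0.152  0.006 ] [[ 0.1308  0.9913  0.0147]
 [ 0.9871 -0.1316  0.0913]
 [ 0.0925  0.0025 -0.9957]] 0.033058775396929155 59.339221715927124
12.7833
```

```bash
python3 - <<'E'
from g import *
p=FORK+.180*fy; print(p); plan(([.5535,.152,.08],Rt(82.3,5.3)),([*p[:2],.080],Rt(FY)),([*p[:2],.062],Rt(FY)))
E
```

```text
[ 0.4877 -0.018   0.075 ]
[0.5535 0.152  0.006 ]
row [0.68, 0.02, -7.37, 0.1, -0.0, 0.2]
row [-17.65, -4.23, -1.64, 0.0, -5.3, -0.4]
row [-0.0, -0.0, 1.8, 0.0, -0.0, 0.0]
```

>>> jog_arm(targets=[[0.1, 0, -1, 0, 0, 0], [0.2, 0, -2.5, 0, 0, 0], [0.45, 0, -5, 0, 0, 0], [0.68, 0, -7.37, 0, 0, 0], [0.68, 0, -7.37, 0, 0, 0]])

```text
time_s: 13.2
position: [0.5551, 0.1522, 0.0841]
tool_rot: [[0.13, 0.991, 0.021], [0.987, -0.132, 0.092], [0.094, 0.009, -0.996]]
ft_force: [1.8, 0.5, -1.1]
grip_width: 0.0332
gripper_force: 59.8
```

>>> jog_arm(targets=[[-3, -0.7, -0.3, 0, -1, 0], [-6, -1.4, -0.6, 0, -2, 0], [-9, -2.1, -0.9, 0, -3, 0], [-12, -2.8, -1.2, 0, -4, -0.2], [-15, -3.6, -1.4, 0, -5.3, -0.4], [-17.65, -4.23, -1.64, 0, -5.3, -0.4], [-17.65, -4.23, -1.64, 0, -5.3, -0.4], [-17.65, -4.23, -1.64, 0, -5.3, -0.4]])

```text
time_s: 13.87
position: [0.4874, -0.019, 0.0793]
tool_rot: [[0.127, 0.992, 0.001], [0.992, -0.127, 0.0], [0.0, 0.001, -1.0]]
ft_force: [0.4, 0.3, -0.7]
grip_width: 0.0333
gripper_force: 59.9
```

```bash
cat > held.py <<'E'
from h import *
from g import FORK,fx,fy
np.set_printoptions(precision=4,suppress=True)
s=env.observe(); p=np.array(s["position"]); print(p,s["tool_rot"],s["grip_width"],s["ft_force"]); o=[]
d=(p-FORK); print("tcp along fy %.4f fx %.4f"%(d@fy,d@fx))
for c in("side","top"):
    im=env.get_image(c)
    for r in env.regions_of(c,"pin")[:5]:
        P=cloud(im,r["pixels"]); g=im["frame"][r["pixels"]].mean(0)
        if len(P)<20 or g[1]>g[0]: continue
        print(c,round(r["score"],2),r["point"],len(P))
        D=P-FORK; u=D@fy; v=D@fx
        for y in np.arange(.01,.23,.01):
            q=abs(u-y)<.005
            if q.sum()>2: print("  u%.3f n%d fx %.4f..%.4f z %.4f..%.4f"%(y,q.sum(),*np.percentile(v[q],[5,95]),*np.percentile(P[q,2],[5,95])))
    a=FORK+.06*fy
    q=proj(im,[a])[0].astype(int); o.append(cv2.resize(im["frame"][q[1]-50:q[1]+50,q[0]-50:q[0]+50],(400,400),interpolation=cv2.INTER_CUBIC))
import sys
cv2.imwrite("pics/%s.png"%sys.argv[1],np.hstack(o)[:,:,::-1])
E
python3 held.py held1
```

```text
[ 0.4874 -0.019   0.0793] [[ 0.1272  0.9919  0.0014]
 [ 0.9919 -0.1272  0.    ]
 [ 0.0002  0.0014 -1.    ]] 0.03332861678795523 [ 0.3946  0.2769 -0.6669]
tcp along fy 0.1790 fx -0.0001
side 0.73 [230.5, 361.5] 218
  u0.070 n4 fx -0.0094..-0.0067 z 0.0971..0.1015
  u0.160 n8 fx 0.0035..0.0097 z 0.1059..0.1104
  u0.170 n20 fx -0.0063..0.0137 z 0.1056..0.1101
  u0.180 n25 fx -0.0136..0.0121 z 0.1047..0.1104
  u0.190 n76 fx -0.0215..0.0093 z 0.0779..0.1133
  u0.200 n84 fx -0.0208..0.0090 z 0.0791..0.1098
top 0.4 [278.2, 399.6] 99
  u0.060 n12 fx -0.0057..0.0031 z 0.0926..0.0997
  u0.070 n30 fx -0.0082..0.0064 z 0.0929..0.1035
  u0.080 n33 fx -0.0073..0.0087 z 0.0958..0.1029
  u0.090 n24 fx -0.0062..0.0052 z 0.0952..0.1031
top 0.18 [237.5, 432.7] 1691
  u0.010 n679 fx -0.0131..0.2214 z 0.0626..0.0992
  u0.020 n9 fx 0.0511..0.2007 z 0.0676..0.0991
```

View pics/held1.png

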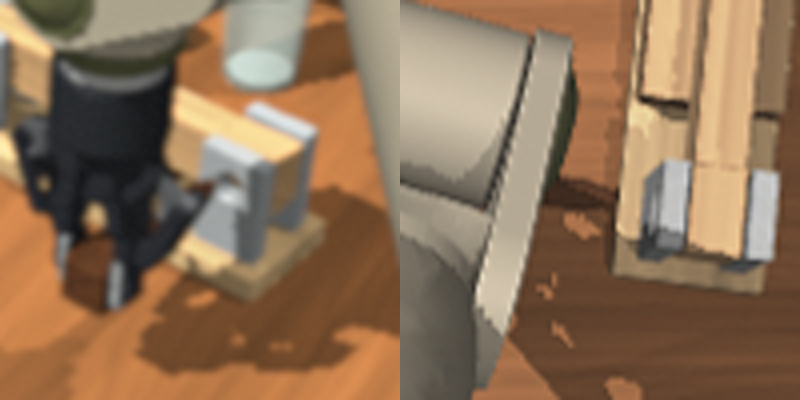

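The picture shows the pin level in the gripper, with its tip (≈ (205,190) in the left half) just outside the ear's hole; laterally it is centred to within 1 mm. I lower it to hole height and advance in steps, watching the forces.

>>> jog_arm(targets=[[0, 0.05, 0.9, 0, 0, 0], [0, 0.05, 1.75, 0, 0, 0], [0, 0.05, 1.75, 0, 0, 0], [0, 0.05, 1.75, 0, 0, 0]])

```text
time_s: 14.4
position: [0.488, -0.0179, 0.061]
tool_rot: [[0.124, 0.992, 0.0], [0.992, -0.124, 0.0], [0.0, 0.0, -1.0]]
ft_force: [-0.1, 0.6, -1.5]
grip_width: 0.0333
gripper_force: 59.9
```

>>> jog_arm(targets=[[-1, 0, 0, 0, 0, 0], [-2, 0, 0, 0, 0, 0], [-2.8, 0, 0, 0, 0, 0], [-3.4, 0, 0, 0, 0, 0], [-4, 0, 0, 0, 0, 0], [-4, 0, 0, 0, 0, 0]])

```text
time_s: 14.9
position: [0.4834, -0.0592, 0.062]
tool_rot: [[0.126, 0.992, 0.002], [0.992, -0.126, -0.001], [-0.0, 0.002, -1.0]]
ft_force: [0.3, 0.0, -0.6]
grip_width: 0.0332
gripper_force: 59.9
```

```bash
python3 held.py held2
```

```text
[ 0.4834 -0.0592  0.062 ] [[ 0.1263  0.992   0.0022]
 [ 0.992  -0.1263 -0.0005]
 [-0.0002  0.0023 -1.    ]] 0.03317101585610639 [ 0.3045  0.0437 -0.6055]
tcp along fy 0.1386 fx 0.0010
side 0.48 [225.6, 372.0] 219
  u0.030 n8 fx -0.0072..0.0020 z 0.0786..0.0835
  u0.040 n3 fx -0.0018..-0.0001 z 0.0814..0.0837
  u0.120 n5 fx 0.0019..0.0127 z 0.0882..0.0922
  u0.130 n21 fx -0.0063..0.0128 z 0.0888..0.0938
  u0.140 n27 fx -0.0115..0.0134 z 0.0881..0.0926
  u0.150 n80 fx -0.0202..0.0122 z 0.0585..0.0933
  u0.160 n71 fx -0.0202..0.0096 z 0.0611..0.0913
top 0.6 [194.8, 215.8] 972
```

>>> jog_arm(targets=[[-0.6, 0, 0, 0, 0, 0], [-1.2, 0, 0, 0, 0, 0], [-1.8, 0, 0, 0, 0, 0], [-2.4, 0, 0, 0, 0, 0], [-3, 0, 0, 0, 0, 0], [-3, 0, 0, 0, 0, 0], [-3, 0, 0, 0, 0, 0]])

```text
time_s: 15.68
position: [0.4796, -0.0881, 0.0619]
tool_rot: [[0.126, 0.992, 0.002], [0.992, -0.126, -0.0], [0.0, 0.002, -1.0]]
ft_force: [-0.3, 1.2, -0.9]
grip_width: 0.0332
gripper_force: 59.9
```

>>> jog_arm(targets=[[-0.6, 0, 0, 0, 0, 0], [-1.2, 0, 0, 0, 0, 0], [-1.8, 0, 0, 0, 0, 0], [-2.4, 0, 0, 0, 0, 0], [-3, 0, 0, 0, 0, 0], [-3, 0, 0, 0, 0, 0], [-3, 0, 0, 0, 0, 0]])

```text
time_s: 16.27
position: [0.4758, -0.1178, 0.0618]
tool_rot: [[0.126, 0.992, 0.002], [0.992, -0.126, -0.0], [0.0, 0.002, -1.0]]
ft_force: [0.2, 0.2, -0.4]
grip_width: 0.0331
gripper_force: 59.9
```

>>> jog_arm(targets=[[-0.6, 0, 0, 0, 0, 0], [-1.2, 0, 0, 0, 0, 0], [-1.8, 0, 0, 0, 0, 0], [-2.2, 0, 0, 0, 0, 0], [-2.2, 0, 0, 0, 0, 0], [-2.2, 0, 0, 0, 0, 0]])

```text
time_s: 16.77
position: [0.4731, -0.1396, 0.0618]
tool_rot: [[0.125, 0.992, 0.002], [0.992, -0.125, -0.0], [0.0, 0.002, -1.0]]
ft_force: [-0.2, -0.0, -1.5]
grip_width: 0.033
gripper_force: 59.9
```

>>> jog_arm(targets=[[-0.15, 0, 0, 0, 0, 0], [-0.3, 0, 0, 0, 0, 0], [-0.3, 0, 0, 0, 0, 0], [-0.3, 0, 0, 0, 0, 0]])

```text
time_s: 17.1
position: [0.4728, -0.1422, 0.0619]
tool_rot: [[0.125, 0.992, 0.002], [0.992, -0.125, -0.0], [0.0, 0.002, -1.0]]
ft_force: [0.0, 0.1, -1.9]
grip_width: 0.0334
gripper_force: 59.9
```

No contact yet, so I keep creeping until the shoulder meets the ear.

>>> jog_arm(targets=[[-0.1, 0, 0, 0, 0, 0], [-0.2, 0, 0, 0, 0, 0], [-0.2, 0, 0, 0, 0, 0], [-0.2, 0, 0, 0, 0, 0]])

```text
time_s: 17.43
position: [0.4726, -0.1439, 0.0619]
tool_rot: [[0.125, 0.992, 0.002], [0.992, -0.125, 0.0], [0.001, 0.002, -1.0]]
ft_force: [1.7, 3.4, 1.0]
grip_width: 0.0332
gripper_force: 60.1
```

>>> jog_arm(targets=[[-0.1, 0, 0, 0, 0, 0], [-0.2, 0, 0, 0, 0, 0], [-0.2, 0, 0, 0, 0, 0], [-0.2, 0, 0, 0, 0, 0]])

```text
time_s: 17.77
position: [0.4726, -0.144, 0.062]
tool_rot: [[0.125, 0.992, 0.003], [0.992, -0.125, 0.004], [0.004, 0.002, -1.0]]
ft_force: [5.8, 15.8, 2.0]
grip_width: 0.0332
gripper_force: 60.6
```

The shoulder is against the ear: 16 N with no further travel, at the predicted place. I release and retreat upward.

>>> jog_arm(targets=[[0.1, 0, 0, 0, 0, 0], [0.1, 0, 0, 0, 0, 0], [0.1, 0, 0, 0, 0, 0], [0.1, 0, 0, 0, 0, 0], [0.1, 0, 0, 0, 0, 0]], hand=0.65)

```text
time_s: 18.18
position: [0.4724, -0.1456, 0.0619]
tool_rot: [[0.125, 0.992, 0.002], [0.992, -0.125, -0.001], [-0.0, 0.002, -1.0]]
ft_force: [0.0, 0.1, -0.8]
grip_width: 0.0552
gripper_force: 0.0
```

>>> jog_arm(targets=[[0, 0, -1, 0, 0, 0], [0, 0, -3, 0, 0, 0], [0, 0, -6, 0, 0, 0], [0, 0, -10, 0, 0, 0], [3, 0, -14, 0, 0, 0], [7, 0, -16, 0, 0, 0], [11, 0, -16, 0, 0, 0], [15, 0, -16, 0, 0, 0]])

```text
time_s: 18.85
position: [0.4906, -0.0015, 0.2238]
tool_rot: [[0.127, 0.992, 0.006], [0.992, -0.127, -0.001], [-0.001, 0.006, -1.0]]
ft_force: [0.3, -0.3, 0.2]
grip_width: 0.0557
gripper_force: 0.0
```

>>> jog_arm(targets=[[4, 0, 0, 0, 0, 0], [8, 0, 0, 0, 0, 0], [8, 0, 0, 0, 0, 0], [8, 0, 0, 0, 0, 0]])

```text
time_s: 19.18
position: [0.4999, 0.0785, 0.2217]
tool_rot: [[0.121, 0.993, 0.002], [0.993, -0.121, -0.001], [-0.0, 0.002, -1.0]]
ft_force: [-0.1, -0.2, 0.8]
grip_width: 0.0553
gripper_force: 0.0
```

```bash
python3 held.py final; python3 bar.py
```

```text
[0.4999 0.0785 0.2217] [[ 0.1213  0.9926  0.0018]
 [ 0.9926 -0.1213 -0.0005]
 [-0.0003  0.0019 -1.    ]] 0.05525651300633455 [-0.0813 -0.2315  0.7987]
tcp along fy 0.2773 fx -0.0003
side 0.66 [215.5, 393.2] 275
  u0.030 n16 fx -0.0189..0.0019 z 0.0620..0.0882
  u0.040 n43 fx -0.0210..0.0079 z 0.0611..0.0897
  u0.050 n45 fx -0.0197..0.0093 z 0.0589..0.0912
  u0.060 n45 fx -0.0209..0.0104 z 0.0647..0.0907
  u0.070 n122 fx -0.0195..0.0110 z 0.0566..0.0889
  u0.080 n4 fx -0.0223..0.0023 z 0.0639..0.0734
top 0.77 [283.5, 409.9] 361
  u0.030 n15 fx -0.0116..0.0118 z 0.0851..0.0916
  u0.040 n69 fx -0.0164..0.0154 z 0.0783..0.0920
  u0.050 n72 fx -0.0165..0.0155 z 0.0765..0.0925
  u0.060 n70 fx -0.0160..0.0159 z 0.0833..0.0917
  u0.070 n51 fx -0.0158..0.0156 z 0.0831..0.0922
side bar x0.45 ztop 0.098 y -0.211 -0.181
side bar x0.49 ztop 0.100 y -0.213 -0.169
side bar x0.53 ztop 0.097 y -0.217 -0.188
side bar x0.57 ztop 0.098 y -0.224 -0.192
top bar x0.45 ztop 0.100 y -0.209 -0.182
top bar x0.49 ztop 0.100 y -0.213 -0.186
top bar x0.53 ztop 0.100 y -0.219 -0.190
top bar x0.57 ztop 0.100 y -0.223 -0.196
top bar x0.61 ztop 0.100 y -0.230 -0.201
top bar x0.65 ztop 0.099 y -0.233 -0.205
top bar x0.69 ztop 0.100 y -0.239 -0.211
```

View pics/final.png

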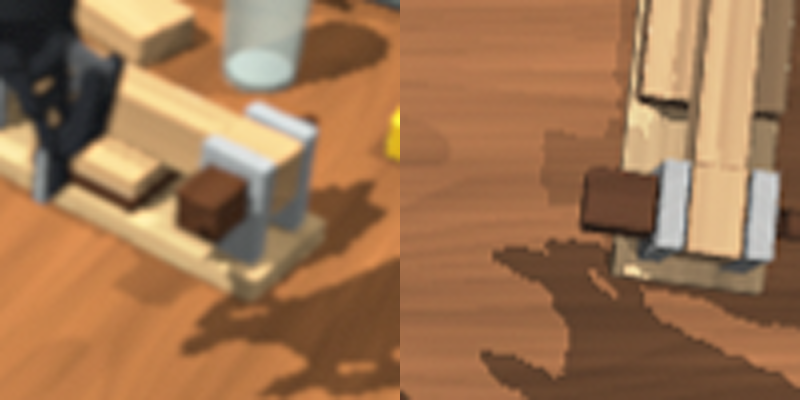

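Both views show the head flush against the ear (top half ≈ (655,205)), the tip showing beyond the far ear, and the bar down. I hand the job in.

```bash
python3 -c "
from rig import env
print(env.close_job())"
```

```text
the job is handed in; nothing more can be done
None
```

The bar is fully down and the pin is through both ears and the bar, head against the fork and released; the job was handed in at about 19 s, and the hand-in returned no verdict.

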